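# Screw the lid on the curing pot

### The arm

A 6-joint arm with a two-finger parallel gripper is mounted at the origin on a cart in front of the work surface, level with it; the furniture and walls round the work are solid. World frame = base frame: x ahead of the robot, y to its left, z up, the work surface at z = 0. Lengths are in m, angles in degrees, forces in N, time in s.
With the tool pointing down it reaches from about 0.375 to 0.9 m from the base axis. Payload 3.1 kg.
Tool frame: the origin (TCP) lies on the centre line of the jaws, within the pads' length; the fingertips stand 14 mm ahead of it and the grasp point (between the pads) lies 5 mm behind it (bot.tips_ahead is the distance from the TCP to the fingertips, in m); z points along the fingers, y is the line along which they close (so a half turn about z gives the same grasp; the last joint's range is limited). The gripper opens to 87 mm and grips with 3 to 60 N. Pads are 19 mm wide; open, the fingers measure 117 mm over their backs; the gripper's body (75 mm by 190 mm) begins 51 mm behind the grasp point.
Start: joints at [-85.17, 30.224, 82.088, -0, 67.689, -10.227], TCP at [0.162, -0.604, 0.237] pointing down, gripper open.
Joint ranges: [-176.69, 176.69], [-43.24, 126.21], [12.49, 139.97], [-82, 262], [0, 151.66], [-163.58, 163.58]. Speed limits (degrees/s): [159.86, 159.86, 180, 180, 180, 180].

### API

Orientations are given as a 3x3 rotation matrix whose columns are the frame's x, y, z axes.
In Python, from rig import bot gives the robot as it stands.
- The arm moves only by the tool play_rows, never from a script. Its argument "moves" is a list that holds one entry, the list of rows, each a list of 6 numbers: the shift along the tool's x, y, z in mm, then the turn, a rotation vector about the tool's x, y, z in rad. A call has 1 to 5 rows; each row shifts and turns the commanded pose from where the row before left it, along the tool's axes as they then stand; what a row does not reach is not made up. A row lasts 1/10 s, in which the tool goes at most 50 mm and 8.59 degrees, less where a joint would pass 70% of its speed; a pose out of reach is approached as far as the arm can. A call with a gripper value outside its range is refused whole. "fingers" is the opening, from -1 (shut) to 1 (fully open), set as the call begins (left out, the last holds). The fingers move at their own pace and stop on an object; the grip force is fixed at half the most. Time passes only in rows, so rows that do not move let the fingers close. It gives the time, the measured TCP pose, the force, the opening and the grip force at its end, in the units of the state.
- bot.read_state(): the state, without advancing time (a new reading comes with each control period).
- bot.capture(name): name is "scene" or "top" or "wrist"; returns a dict with "image" (384x512x3 uint8, blue, green, red), "fx", "fy", "cx", "cy" (pixels), "R" (3x3) and "t" (3): a world point X has camera coordinates R X + t. Camera axes: x right, y down, z forward; pixel columns grow to the right and rows downward; lengths in m; the calibration is good to about 2 mm. A picture is of the moment at which its call begins. There is no depth.
- bot.hand_in(): hands the job in; it is judged then, once.
Trained networks look in a picture, given as the dict that the camera call returned (one of the last four; its "shot" number tells which), for a name from the list of things; names that differ only in an ending like _2 or _b are one class to them, and where a whole thing is asked for, a point or a joint stands for the part that bears it (a point fixed in the world has none). Each returns a list of dicts, best first, with "confidence" (0 to 1); they miss things now and then, are a little off and sometimes report something else, mostly with a low value. They report only what shows in the picture. A call takes as long as a camera call. They do not tell look-alikes from the thing itself.
- bot.search_frame(picture, query): "centre" ([column, row] in pixels, amid what is visible of it).
- bot.silhouettes(picture, query): "pixels" (384x512 bool, what is visible of it) and "centre" ([column, row] in pixels, amid what is visible of it).
- bot.pinpoint(picture, query): "centre" ([column, row] in pixels: a listed point, or the origin of a listed thing).
The state is a dict: "time_s": time; "joint_positions": joint angles; "qvel": joint speeds; "tau": joint torques, N m; "position": TCP position; "tcp_rot": TCP orientation; "force": force on the tool from outside, world axes, zero at the start; "moment": the same for the moment, N m; "opening": opening from 0.0 (shut) to 1.0 (fully open); "grasp_force": force on a finger pad.
Only numpy, scipy, OpenCV 4.12 (cv2) and the standard library are available. Lean on these libraries where they do the work, as an engineer would, in place of code of your own. Each camera call takes 0.05 s, during which the arm holds its last target. There are 200 camera calls.

### The job

Put the loose aluminium lid with the grip bar on the threaded neck of the curing pot, screw it on (clockwise seen from above) until its skirt rests fully home on the pot's shoulder, and let go of it. The lid usually lands on top of the threads, where turning it forward only butts against stops; turned backward (anticlockwise) under light pressure it drops a step into the thread, and can then be turned forward. Do not force the thread, and leave the other things on the bench where they are.

Things in the scene. Friction and masses are not known exactly. Their poses are not given: they have to be found in the camera images.
- pot_lid: Loose round aluminium screw lid, 80 mm across, 55 mm high with its bar, 0.25 kg, standing upright on its skirt on the bench. Origin: centre of the skirt's underside; z up along the lid's axis, x along the grip bar. Top face of the cap plate at 28 mm.
- lid_bar (a point): Middle of the lid's grip bar, 41 mm above the lid's origin. Straight bar with flat sides, 14 mm thick (along lid y), 48 mm long (along lid x), 28 to 55 mm above the lid's origin: grip it here.
- lid_mouth (a point): Centre of the lid's mouth (= lid origin). Inside the skirt (inner radius 36.5 mm) are four lugs, 90 degrees apart, on lid +x, +y, -x, -y: each 3 mm high (1.5 to 4.5 mm above the origin), 12 degrees wide, reaching in to radius 30.5 mm.
- pot_stand: Fixed square steel base plate, 104 x 104 x 8 mm, with the aluminium curing pot (84 mm across, packed with plaster) upright at its centre. Origin: centre of the plate's underside; z up along the pot's axis. Heights below are above this origin. The pot sits in the plate at an unknown turn: the plate's yaw does not tell where the threads start.
- pot_shoulder (a point): On the pot's axis at 40 mm, level with the flat shoulder: the lid's seat, lid origin at 40 mm when fully home. Above it stands the neck, radius 29 mm, top at 58 mm with a chamfered rim, so the lid has 1.5 mm play sideways on it.
- pot_thread (a point): On the axis at 52.5 mm, the flat tops of four right-hand threads, 90 deg apart round the neck (to radius 34.5 mm), each 61 deg long; a stop post 5 deg wide, top 55 mm, stands at the clockwise end of each. Lid origin is at 51 mm with the lugs on the threads, 53.5 mm if on the posts (turned backward it first drops 2.5 mm to the threads). At most 80 deg backward to the 8 mm drop.
- pot_opening (a point): On the axis at 44.5 mm, floor of the 24 deg openings between threads. Lid origin is at 43 mm once the lugs have dropped in (luck may do it at once); only 12 deg farther backward is free. Forward: 12 to 24 deg level, then it sinks 4.5 mm per rad with 1.5 mm axial play, so let it follow down; home 50 to 62 deg after the drop, hard stop 11 deg farther.
- small_ring: Bystander: small pink casting ring, 32 mm across, 40 mm high, standing between pot and lid. Origin: centre of its underside.
- paste_jar: Bystander: squat round jar with a black lid, 49 mm across, 52 mm high. Origin: centre of its underside.
- jaw_model: Bystander: white plaster jaw model, 67 x 66 x 28 mm. Origin: centre of its underside.
- black_spatula: Bystander: spatula with black handle lying flat, 170 x 20 x 13 mm. Origin: centre of its underside.
- tall_can: Bystander: white powder can, 63 mm across, 118 mm high. Origin: centre of its underside.
- flask: Bystander: round brass flask half, 82 mm across, 31 mm high. Origin: centre of its underside.
Things that resemble listed ones, but are neither listed nor needed, are in the scene too. What is shaped like the pot_lid but orange is not meant.

How it is judged (in metres and radians):
At the end, for the whole second after the job is handed in: The lid is screwed home: its origin 38 to 41 mm above the stand's origin (40 mm is on the shoulder), within 4 mm of the pot's axis, level within 0.05 rad, at rest and released (z of pot_lid in the frame of pot_stand between 0.038 and 0.041 m and horizontal distance between pot_lid and pot_stand below 0.004 m and angle between pot_lid's own z axis and vertical below 0.05 rad and linear speed of pot_lid below 0.01 m/s); the robot touches nothing.
It fails at once if the thread is forced: more than 80 N between lid and pot (contact force between pot_lid and pot_stand above 80 N).
It fails at once if a bystander is moved by more than 20 mm (distance of any of small_ring, paste_jar, jaw_model, black_spatula, tall_can, flask from where it was at the start of the episode above 0.02 m).
It also fails if it takes over 61 s, if anything falls off the work surface, if the arm or the gripper's body presses on something with over 40 N, if the wrist force passes 120 N, or if a joint passes its speed limit or range.

## Working session

There is one attempt and no reset: what is moved stays moved. The work goes in short steps, Python scripts to look and compute and a tool call to move; the robot and the scene stay as the last step left them, time stands still between calls to the robot, and variables do not carry over. Pictures are saved under pics/ and viewed, at most 10 in all, crops included, and the job is handed in when it is done.

Besides the shell and the picture viewer there is one more tool, called after "Call:" in YAML: its name, and indented under it one key for each argument. play_rows: Moves the arm, as the interface text tells. Its arguments: {"type":"object","properties":{"moves":{"type":"array","items":{"type":"array","items":{"type":"array","items":{"type":"number"}}}},"fingers":{"type":"number"}},"required":["moves"]}

```bash
mkdir -p pics; cat > h.py <<'E'
import numpy as np,cv2
from rig import bot
def ray(p,uv):
    R=np.array(p["R"]);t=np.array(p["t"]);d=R.T@np.array([(uv[0]-p["cx"])/p["fx"],(uv[1]-p["cy"])/p["fy"],1.]);return -R.T@t,d
def atz(p,uv,z):
    c,d=ray(p,uv);return c+d*(z-c[2])/d[2]
def proj(p,X):
    c=np.array(p["R"])@X+np.array(p["t"]);return np.array([p["fx"]*c[0]/c[2]+p["cx"],p["fy"]*c[1]/c[2]+p["cy"]])
E
python3 - <<'E'
from h import *
np.set_printoptions(precision=4,suppress=True)
ims=[]
Z=dict(pot_lid=0,lid_bar=.041,pot_stand=0,pot_shoulder=.04,pot_thread=.0525,small_ring=0,paste_jar=0,jaw_model=0,black_spatula=0,tall_can=0,flask=0)
for n in ("scene","top"):
    p=bot.capture(n);ims.append(p["image"]);cv2.imwrite(f"pics/{n}0.png",cv2.resize(p["image"],(768,576)))
    print(n,"cam",ray(p,(0,0))[0])
    for k,z in Z.items():
        print(k,[(np.round(r["centre"]),round(r["confidence"],2),atz(p,r["centre"],z)[:2].round(4)) for r in bot.pinpoint(p,k)[:3]])
s=bot.read_state();print(s["tcp_rot"],s["position"],s["force"],s["time_s"])
E
```

```text
scene cam [0.0638 0.9079 0.9027]
pot_lid [(array([271., 236.]), 0.93, array([0.4876, 0.1487])), (array([224., 314.]), 0.85, array([0.4379, 0.4511])), (array([210., 166.]), 0.58, array([ 0.8728, -0.0308]))]
lid_bar [(array([271., 224.]), 0.89, array([0.4956, 0.1398])), (array([222., 305.]), 0.87, array([0.4423, 0.4561])), (array([218., 160.]), 0.58, array([ 0.8341, -0.0328]))]
pot_stand [(array([308., 186.]), 0.91, array([ 0.5083, -0.1389])), (array([253., 193.]), 0.71, array([0.6489, 0.0069]))]
pot_shoulder [(array([306., 178.]), 0.85, array([ 0.5169, -0.1308]))]
pot_thread [(array([243., 273.]), 0.42, array([0.4502, 0.3497]))]
small_ring [(array([291., 206.]), 0.61, array([ 0.5048, -0.0093])), (array([211., 237.]), 0.37, array([0.6364, 0.259 ]))]
paste_jar [(array([255., 191.]), 0.76, array([ 0.6496, -0.0081]))]
jaw_model [(array([243., 273.]), 0.57, array([0.4746, 0.3164]))]
black_spatula [(array([323., 220.]), 0.48, array([ 0.3861, -0.0105])), (array([213., 239.]), 0.48, array([0.6279, 0.2612]))]
tall_can [(array([213., 237.]), 0.73, array([0.6332, 0.2531])), (array([306., 177.]),
[... 677 characters left out ...]
56, array([0.5009, 0.1479]))]
pot_shoulder [(array([312., 219.]), 0.94, array([ 0.5018, -0.1334])), (array([313., 222.]), 0.73, array([ 0.4891, -0.1384]))]
pot_thread [(array([314., 220.]), 0.67, array([ 0.4972, -0.1394]))]
small_ring []
paste_jar [(array([269., 176.]), 0.58, array([0.6523, 0.005 ]))]
jaw_model [(array([181., 230.]), 0.85, array([0.4709, 0.3098]))]
black_spatula [(array([273., 261.]), 0.69, array([ 0.3613, -0.002 ]))]
tall_can [(array([193., 184.]), 0.93, array([0.6294, 0.2658]))]
flask [(array([361., 229.]), 0.93, array([ 0.4625, -0.3081]))]
[[ 0.9657  0.2598  0.    ]
 [ 0.2598 -0.9657 -0.    ]
 [ 0.      0.     -1.    ]] [ 0.1624 -0.6035  0.2366] [0.1288 0.7258 0.0447] 1.2
```

View pics/scene0.png

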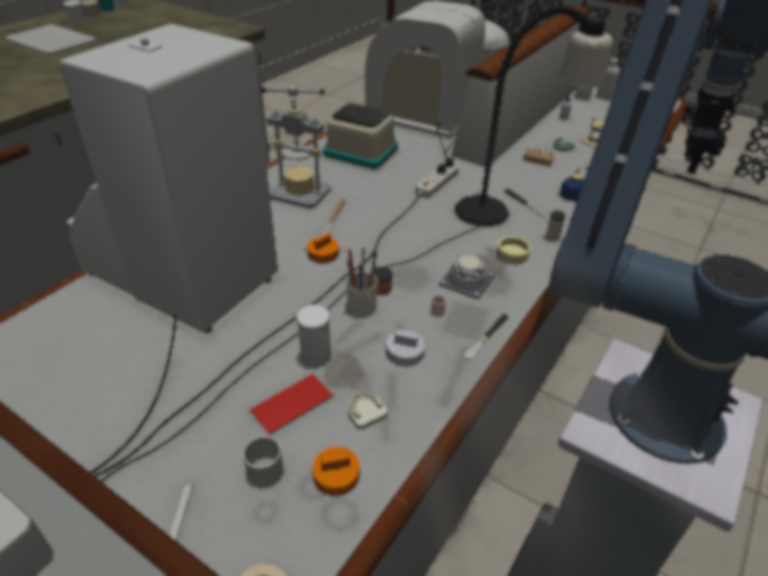

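View pics/top0.png

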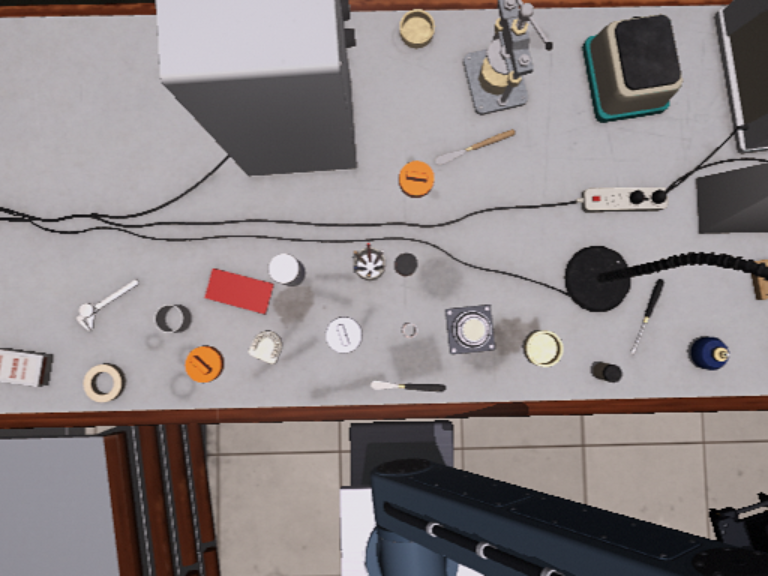

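Lid candidates in the scene camera (512x384): aluminium lid at (271,231), orange at (224,313), orange at (215,164). By the description, the aluminium one is meant; it's at (229,222) in the top view. The pot is at (313,220) in top, with the ring between them at (272,219).

```bash
python3 - <<'E'
from h import *
p=bot.capture("top");i=p["image"]
a=cv2.resize(i[195:250,200:260],(600,550),interpolation=cv2.INTER_CUBIC);cv2.imwrite("pics/c1.png",a)
b=(ray(p,(229,222)))
for X in [(.6,-.43,0),(.49,.147,.041),(.5,-.134,.05)]: print(proj(p,np.array(X)))
E
```

```text
[395.16600143 187.96173026]
[227.43701381 224.09535283]
[312.42560709 219.1760777 ]
```

View pics/c1.png

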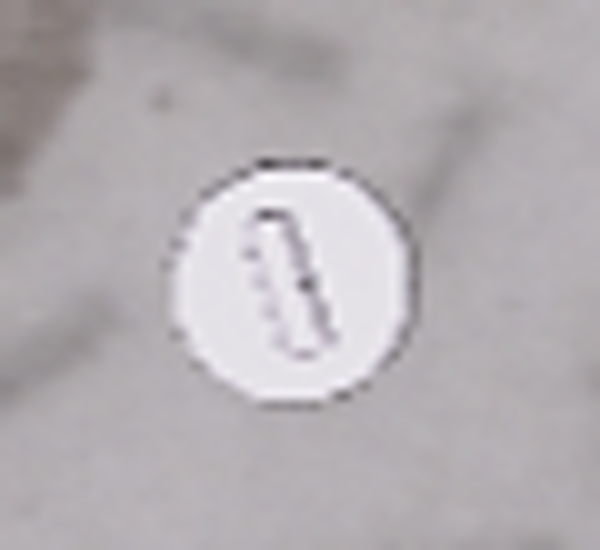

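The crop shows the plain aluminium lid. Its bar runs from (265,212) to (312,355) in the crop, so its yaw is about 18.5°. I'll move towards it, keeping high and close in.

Call:
play_rows:
  moves:
    - [[40,-30,0,0,0,0],[40,-30,0,0,0,0],[40,-30,0,0,0,0],[40,-30,0,0,0,0],[40,-30,0,0,0,0]]
  fingers: 1

```text
time_s: 1.75
position: [0.3175, -0.4052, 0.2367]
tcp_rot: [[0.966, 0.259, 0.0], [0.259, -0.966, -0.0], [0.0, 0.001, -1.0]]
force: [1.0, -0.9, 0.2]
opening: 0.995
grasp_force: 0.0
```

Call:
play_rows:
  moves:
    - [[26,-41,0,0,0,0],[26,-41,0,0,0,0],[26,-41,0,0,0,0],[26,-41,0,0,0,0],[26,-41,0,0,0,0]]

```text
time_s: 2.25
position: [0.3893, -0.1733, 0.2369]
tcp_rot: [[0.966, 0.259, 0.001], [0.259, -0.966, -0.001], [0.001, 0.001, -1.0]]
force: [0.8, -0.9, 0.2]
opening: 0.999
grasp_force: 0.0
```

Call:
play_rows:
  moves:
    - [[26,-41,0,0,0,0],[26,-41,0,0,0,0],[26,-41,0,0,0,0],[26,-41,0,0,0,0],[26,-41,0,0,0,0]]

```text
time_s: 2.75
position: [0.4616, 0.0588, 0.2369]
tcp_rot: [[0.966, 0.26, 0.001], [0.26, -0.966, -0.0], [0.001, 0.001, -1.0]]
force: [1.6, -0.9, 0.1]
opening: 0.996
grasp_force: 0.0
```

```bash
cat > look.py <<'E'
from h import *
import sys
np.set_printoptions(precision=4,suppress=True)
p=bot.capture("wrist");cv2.imwrite(f"pics/{sys.argv[1]}.png",p["image"])
print("cam",ray(p,(0,0))[0])
for k,z in dict(pot_lid=0,lid_bar=.041,pot_stand=0,pot_shoulder=.04,pot_thread=.0525).items():
    print(k,[(np.round(r["centre"]),round(r["confidence"],2),atz(p,r["centre"],z)[:2].round(4)) for r in bot.pinpoint(p,k)[:2]])
s=bot.read_state();R=np.array(s["tcp_rot"]);print(s["position"],np.degrees(np.arctan2(R[1,0],R[0,0])),R[2,2],s["force"],s["time_s"],s["joint_positions"])
E
python3 look.py w1
```

```text
cam [0.5323 0.0778 0.3872]
pot_lid [(array([201., 128.]), 0.83, array([0.4896, 0.1425]))]
lid_bar [(array([196., 125.]), 0.71, array([0.4963, 0.1423])), (array([420., 184.]), 0.51, array([ 0.4976, -0.1447]))]
pot_stand [(array([406., 180.]), 0.71, array([ 0.4947, -0.1496]))]
pot_shoulder [(array([422., 184.]), 0.74, array([ 0.4987, -0.1484])), (array([ 64., 103.]), 0.44, array([0.4812, 0.2969]))]
pot_thread [(array([427., 186.]), 0.61, array([ 0.4988, -0.1471]))]
[0.4608 0.056  0.2365] 15.025908287896536 -0.9999998007919627 [-0.3013 -0.0822 -0.3301] 3.05 [ -6.8861  17.9049 104.3978  -0.0302  57.7229  68.1041]
```

View pics/w1.png

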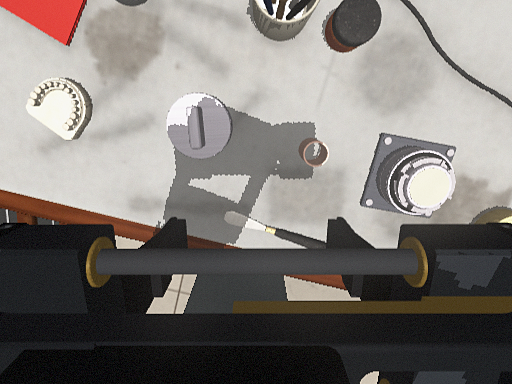

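The wrist view shows the aluminium lid at (199,125), the ring at (314,152) and the pot at (421,183). I'll go closer for the fine measurement.

Call:
play_rows:
  moves:
    - [[7,-25,27,0,0,0],[7,-25,27,0,0,0],[6,-23,26,0,0,0],[0,0,0,0,0,0],[0,0,0,0,0,0]]

```text
time_s: 3.55
position: [0.4614, 0.131, 0.1563]
tcp_rot: [[0.966, 0.258, -0.001], [0.258, -0.966, -0.001], [-0.001, 0.0, -1.0]]
force: [0.1, 0.6, 1.1]
opening: 1.003
grasp_force: 0.0
```

```bash
python3 look.py w2
```

```text
cam [0.5324 0.15   0.3065]
pot_lid [(array([256., 150.]), 0.7, array([0.4911, 0.1399]))]
lid_bar [(array([253., 152.]), 0.74, array([0.494 , 0.1429]))]
pot_stand [(array([498., 209.]), 0.59, array([ 0.4967, -0.1465]))]
pot_shoulder [(array([343., 277.]), 0.38, array([0.3894, 0.0162]))]
pot_thread []
[0.4622 0.1316 0.1575] 14.96855350077671 -0.9999975956824764 [-0.3806  0.0964 -0.218 ] 3.85 [  2.5402  26.3459 107.0821  -0.0054  46.4464  77.5754]
```

View pics/w2.png

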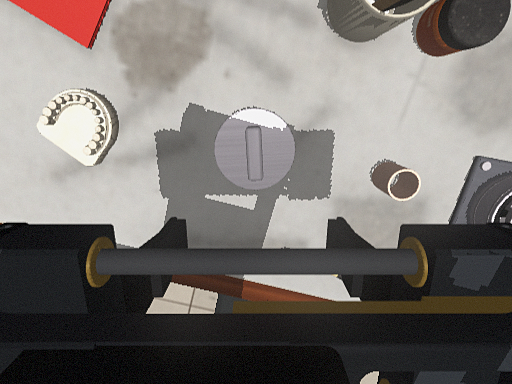

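The bar runs from about (253,126) to (256,180) and the lid disc is centred near (255,148).

```bash
python3 - <<'E'
from h import *
p=bot.capture("wrist")
a=atz(p,(252.5,127),.055);b=atz(p,(255.5,179.5),.055);print(a,b,(a+b)/2,np.degrees(np.arctan2(*(a-b)[1::-1])),np.linalg.norm(a-b))
g=cv2.cvtColor(p["image"],cv2.COLOR_BGR2GRAY)
# disc by silhouette
r=bot.silhouettes(p,"pot_lid")[0];m=r["pixels"].astype(np.uint8)
c=max(cv2.findContours(m,0,1)[0],key=len)[:,0]
W=np.array([atz(p,q,.026)[:2] for q in c]);print(cv2.minEnclosingCircle(W.astype(np.float32)),r["confidence"])
# Fit bar edges: dark/bright thin box
print(g[130:178:8,240:270])
E
```

```text
[0.51795773 0.1499344  0.055     ] [0.47312294 0.13532127 0.055     ] [0.49554033 0.14262784 0.055     ] 18.052486404666908 0.04715614454885305
((0.49316999316215515, 0.14170460402965546), 0.04117048159241676) 0.7
[[156 154 154 155 158 157 113 118 137 139 141 141 142 145 143 145 147 143
  142 133  99 145 165 159 158 161 158 155 157 156]
 [153 154 153 157 159 157  92 133 145 158 153 152 153 154 157 158 161 161
  158 139 127 105 159 157 157 153 155 154 149 154]
 [149 146 144 146 147 149 107 125 138 147 152 154 154 152 159 156 156 160
  157 141 126 114 133 155 153 148 150 148 152 154]
 [149 153 153 149 149 156 155 100 129 146 153 150 152 154 152 155 157 153
  155 152 133 121 112 156 150 154 149 151 152 151]
 [148 148 147 148 147 152 157 108 127 136 153 152 149 151 151 152 153 149
  153 152 134 127  92 154 149 145 145 146 145 147]
 [145 148 146 144 143 147 151 150 101 132 141 154 151 149 148 150 149 149
  149 149 136 126 115 124 144 146 145 146 144 144]]
```

Call:
play_rows:
  moves:
    - [[17,-1,0,0,0,-0.053],[17,-1,0,0,0,0],[0,0,40,0,0,0],[0,0,40,0,0,0],[0,0,10,0,0,0]]

```text
time_s: 4.45
position: [0.4911, 0.1438, 0.0637]
tcp_rot: [[0.951, 0.311, -0.007], [0.311, -0.951, -0.001], [-0.007, -0.002, -1.0]]
force: [-0.8, 0.1, -0.4]
opening: 1.002
grasp_force: 0.0
```

Call:
play_rows:
  moves:
    - [[0,0,10,0,0,0],[0,0,11,0,0,0],[0,0,0,0,0,0],[0,0,0,0,0,0]]

```text
time_s: 4.85
position: [0.4941, 0.1441, 0.0463]
tcp_rot: [[0.951, 0.311, 0.001], [0.311, -0.951, 0.0], [0.001, 0.0, -1.0]]
force: [0.3, 0.1, -0.4]
opening: 0.999
grasp_force: 0.0
```

```bash
python3 look.py w3; python3 -c "
from rig import bot;print(bot.tips_ahead)"
```

```text
cam [0.5635 0.1668 0.1966]
pot_lid [(array([260., 216.]), 0.85, array([0.4925, 0.1409]))]
lid_bar [(array([260., 238.]), 0.66, array([0.4938, 0.1416]))]
pot_stand []
pot_shoulder []
pot_thread []
[0.4938 0.1441 0.0461] 18.096235244192506 -0.9999992936941061 [-0.2964  0.0389  0.4863] 5.15 [  3.8066  39.8186 106.0366   0.0007  34.0767  75.7097]
0.014
```

View pics/w3.png

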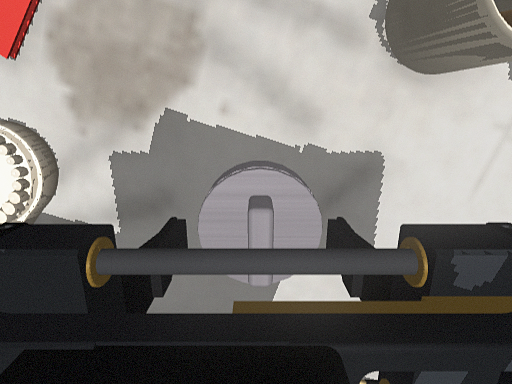

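The bar is at (260,240), upright between the fingers and about 2 mm to the right of the jaw centre line. I'll correct that and close.

Call:
play_rows:
  moves:
    - [[0,2,0,0,0,0],[0,0,0,0,0,0],[0,0,0,0,0,0],[0,0,0,0,0,0],[0,0,0,0,0,0]]
  fingers: -1

```text
time_s: 5.65
position: [0.4941, 0.1422, 0.0455]
tcp_rot: [[0.951, 0.311, -0.0], [0.311, -0.951, -0.0], [-0.0, -0.0, -1.0]]
force: [0.1, 0.5, 1.0]
opening: 0.631
grasp_force: 0.0
```

Call:
play_rows:
  moves:
    - [[0,0,0,0,0,0],[0,0,0,0,0,0],[0,0,0,0,0,0]]

```text
time_s: 5.95
position: [0.4941, 0.1422, 0.0455]
tcp_rot: [[0.951, 0.311, -0.0], [0.311, -0.951, 0.0], [-0.0, -0.0, -1.0]]
force: [-1.2, -0.2, -0.2]
opening: 0.358
grasp_force: 0.0
```

Call:
play_rows:
  moves:
    - [[0,0,0,0,0,0],[0,0,0,0,0,0],[0,0,0,0,0,0],[0,0,0,0,0,0]]

```text
time_s: 6.35
position: [0.4941, 0.1422, 0.0456]
tcp_rot: [[0.951, 0.311, 0.0], [0.311, -0.951, -0.0], [0.0, 0.0, -1.0]]
force: [0.0, -0.2, -0.6]
opening: 0.155
grasp_force: 30.0
```

Call:
play_rows:
  moves:
    - [[0,0,-10,0,0,0],[0,0,-30,0,0,0],[0,0,-30,0,0,0],[0,0,-30,0,0,0],[0,0,0,0,0,0]]

```text
time_s: 6.85
position: [0.4967, 0.1425, 0.1495]
tcp_rot: [[0.95, 0.311, 0.009], [0.311, -0.951, 0.001], [0.009, 0.002, -1.0]]
force: [1.1, 0.5, -2.4]
opening: 0.16
grasp_force: 30.0
```

Call:
play_rows:
  moves:
    - [[-19,29,0,0,0,0],[-27,41,0,0,0,0],[-27,41,0,0,0,0],[-27,41,0,0,0,0],[-14,21,0,0,0,0]]

```text
time_s: 7.35
position: [0.4378, -0.0602, 0.1449]
tcp_rot: [[0.951, 0.308, -0.002], [0.308, -0.951, 0.0], [-0.002, -0.001, -1.0]]
force: [0.3, 0.5, -1.2]
opening: 0.16
grasp_force: 30.0
```

Call:
play_rows:
  moves:
    - [[0,0,0,0,0,0],[0,0,0,0,0,0]]

```text
time_s: 7.55
position: [0.4388, -0.0578, 0.1451]
tcp_rot: [[0.951, 0.309, -0.001], [0.309, -0.951, 0.001], [-0.001, -0.001, -1.0]]
force: [-0.8, 1.0, -1.6]
opening: 0.156
grasp_force: 30.0
```

```bash
python3 look.py w4; python3 - <<'E'
from h import *
np.set_printoptions(precision=4,suppress=True)
for n in ("top","scene"):
    p=bot.capture(n)
    for k,z in dict(pot_stand=0,pot_shoulder=.04,pot_thread=.0525).items():
        print(n,k,[(np.round(r["centre"]),round(r["confidence"],2),atz(p,r["centre"],z)[:2].round(4)) for r in bot.pinpoint(p,k)[:2]])
E
```

```text
cam [ 0.5087 -0.0353  0.2952]
pot_lid [(array([256., 213.]), 0.71, array([ 0.4031, -0.0692]))]
lid_bar [(array([256., 239.]), 0.96, array([ 0.3915, -0.0722]))]
pot_stand [(array([356., 156.]), 0.6, array([ 0.4954, -0.1482])), (array([258., 238.]), 0.49, array([ 0.3752, -0.08  ]))]
pot_shoulder [(array([371., 160.]), 0.66, array([ 0.4978, -0.1475])), (array([258., 237.]), 0.18, array([ 0.3939, -0.0734]))]
pot_thread [(array([376., 160.]), 0.92, array([ 0.4997, -0.1465]))]
[ 0.4395 -0.0566  0.1455] 18.207762838086882 -0.9999999643260599 [ 0.0098 -0.3815 -1.8512] 7.85 [-21.8526  25.4893 112.7047   0.0062  41.8207  49.9351]
top pot_stand [(array([311., 220.]), 0.83, array([ 0.4951, -0.1376]))]
top pot_shoulder [(array([316., 217.]), 0.63, array([ 0.5074, -0.1492]))]
top pot_thread [(array([314., 221.]), 0.69, array([ 0.4936, -0.137 ]))]
scene pot_stand [(array([340., 169.]), 0.62, array([ 0.4596, -0.3071]))]
scene pot_shoulder [(array([320., 176.]), 0.6, array([ 0.4837, -0.1688])), (array([307., 179.]), 0.54, array([ 0.5105, -0.1277]))]
scene pot_thread [(array([310., 175.]), 0.77, array([ 0.5087, -0.1401]))]
```

View pics/w4.png

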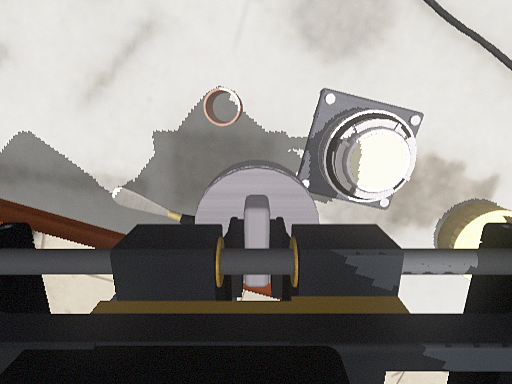

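The pot's plate corners are near (324,88), (424,113), (389,208) and (303,180), and the white plaster top is at (384,160). The lid is held upright.

```bash
python3 - <<'E'
from h import *
np.set_printoptions(precision=4,suppress=True)
p=bot.capture("wrist");i=p["image"]
C=np.array([atz(p,q,.008)[:2] for q in [(323,88),(424.5,113),(389,208.5),(303,181)]]);print(C,C.mean(0),[np.linalg.norm(C[k]-C[k-1]) for k in range(4)])
g=i.min(2);m=((g>225)*255).astype(np.uint8);m[:,:330]=0;m[:120]=0;m[210:]=0;m[:,420:]=0
c=max(cv2.findContours(m,0,1)[0],key=len)[:,0];c=cv2.convexHull(c)[:,0]
W=np.array([atz(p,q,.058)[:2] for q in c]).astype(np.float32);print(len(W),cv2.minEnclosingCircle(W),c.min(0),c.max(0))
for r in bot.silhouettes(p,"pot_stand")[:1]:
    m=r["pixels"].astype(np.uint8);c=cv2.convexHull(max(cv2.findContours(m,0,1)[0],key=len))
    q=cv2.approxPolyDP(c,6,True)[:,0];print(q,r["confidence"],[atz(p,v,.008)[:2] for v in q])
# overlay of model for check
I=cv2.resize(i,None,fx=4,fy=4,interpolation=cv2.INTER_CUBIC)
X0=np.array([.4985,-.147])
for rr,z,col in [(.029,.058,(0,0,255)),(.042,.04,(0,255,0))]:
    P=[proj(p,np.array([X0[0]+rr*np.cos(a),X0[1]+rr*np.sin(a),z])) for a in np.linspace(0,2*np.pi,90)]
    cv2.polylines(I,[np.int32(np.array(P)*4+2)],True,col,1)
cv2.imwrite("pics/o1.png",I[310:850,1160:1760])
E
```

```text
[[ 0.5475 -0.0894]
 [ 0.5568 -0.1925]
 [ 0.4557 -0.2021]
 [ 0.4556 -0.1035]] [ 0.5039 -0.1469] [np.float64(0.09300496908610295), np.float64(0.10351612243184385), np.float64(0.10155978828089063), np.float64(0.09855539542169314)]
23 ((0.49862393736839294, -0.14769576489925385), 0.03886187821626663) [347 120] [415 206]
[[322  90]
 [422 115]
 [409 179]
 [386 210]
 [311 194]
 [297 176]] 0.91 [array([ 0.5455, -0.0892]), array([ 0.5543, -0.1911]), array([ 0.4919, -0.2079]), array([ 0.4531, -0.1998]), array([ 0.4449, -0.1166]), array([ 0.4587, -0.0957])]
```

View pics/o1.png

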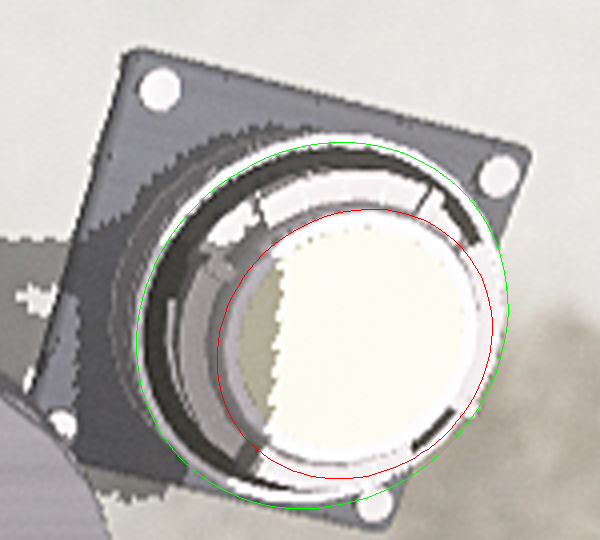

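```bash
python3 - <<'E'
from h import *
np.set_printoptions(precision=4,suppress=True)
p=bot.capture("wrist");s=bot.read_state();T=np.array(s["position"]);R=np.array(s["tcp_rot"])
# lid bar top face near end (z .055) and disc: compare model outline with image for x-offset
zt=T[2]-.0455
from scipy.optimize import least_squares
m=bot.silhouettes(p,"pot_lid")[0];c=max(cv2.findContours(m["pixels"].astype(np.uint8),0,1)[0],key=len)[:,0]
c=c[(c[:,1]<205)];print(m["confidence"],c.min(0),c.max(0))
W=np.array([atz(p,q,zt+.028)[:2] for q in c])
f=least_squares(lambda x:np.hypot(*(W-x).T)-.040,T[:2],loss="soft_l1",f_scale=.001);print(f.x,(R.T@np.r_[f.x-T[:2],0]),np.abs(f.fun).mean())
g=cv2.cvtColor(p["image"],cv2.COLOR_BGR2GRAY);print(g[186:206,257])
for x in (.022,.024,.026): print(x,proj(p,np.r_[T[:2],zt+.055]+R@[x,0,0]),proj(p,np.r_[T[:2],zt+.028]+R@[x+.016,0,0]))
print(g[158:170,257],T)
E
```

```text
0.67 [199 160] [314 204]
[ 0.4426 -0.0568] [0.0033 0.0001 0.    ] 0.0009923389756023259
[175 175 171 170 170 171 168 169 147  89  96  99  95 101 100 100 101 100
  97  96]
0.022 [256.5171 210.4588] [256.4887 170.0572]
0.024 [256.5145 206.8654] [256.4863 166.7918]
0.026 [256.5119 203.2457] [256.484  163.5057]
[120 111  99  97  99  97  97 107 112  99 144 182] [ 0.4395 -0.0577  0.1456]
```

Call:
play_rows:
  moves:
    - [[10,35,0,0,0,0],[10,35,0,0,0,0],[9,33,0,0,0,0],[0,0,10,0,0,0],[0,0,10,0,0,0]]

```text
time_s: 8.95
position: [0.4992, -0.1473, 0.1251]
tcp_rot: [[0.951, 0.309, 0.0], [0.309, -0.951, 0.0], [0.0, 0.0, -1.0]]
force: [-1.0, 0.3, -2.3]
opening: 0.16
grasp_force: 30.0
```

Call:
play_rows:
  moves:
    - [[0,0,0,0,0,0],[0,0,0,0,0,0],[0,0,0,0,0,0]]

```text
time_s: 9.25
position: [0.4986, -0.1458, 0.1256]
tcp_rot: [[0.95, 0.311, -0.001], [0.311, -0.95, 0.0], [-0.0, -0.0, -1.0]]
force: [-0.2, 0.0, -2.3]
opening: 0.158
grasp_force: 30.0
```

Call:
play_rows:
  moves:
    - [[0.6,1,10,0,0,0],[0,0,9,0,0,0],[0,0,2,0,0,0],[0,0,2,0,0,0],[0,0,0,0,0,0]]

```text
time_s: 9.75
position: [0.4997, -0.1473, 0.1022]
tcp_rot: [[0.951, 0.311, -0.001], [0.311, -0.951, 0.0], [-0.0, -0.001, -1.0]]
force: [-0.4, 0.3, -2.5]
opening: 0.16
grasp_force: 30.0
```

Call:
play_rows:
  moves:
    - [[0,0,1,0,0,0],[0,0,1,0,0,0],[0,0,0,0,0,0]]

```text
time_s: 10.05
position: [0.4999, -0.1474, 0.1006]
tcp_rot: [[0.951, 0.311, 0.0], [0.311, -0.951, -0.0], [0.0, 0.0, -1.0]]
force: [-0.1, 0.1, -2.5]
opening: 0.157
grasp_force: 30.0
```

Call:
play_rows:
  moves:
    - [[0,0,1,0,0,0],[0,0,1,0,0,0],[0,0,1,0,0,0],[0,0,1,0,0,0],[0,0,0,0,0,0]]

```text
time_s: 10.55
position: [0.4997, -0.1468, 0.0965]
tcp_rot: [[0.951, 0.31, -0.0], [0.31, -0.951, 0.001], [-0.0, -0.001, -1.0]]
force: [0.5, 3.5, 0.3]
opening: 0.161
grasp_force: 30.0
```

Call:
play_rows:
  moves:
    - [[0,0,0.5,0,0,0],[0,0,0,0,0,0]]

```text
time_s: 10.75
position: [0.4997, -0.1468, 0.0965]
tcp_rot: [[0.951, 0.31, -0.0], [0.31, -0.951, 0.001], [-0.0, -0.001, -1.0]]
force: [0.2, 3.7, 4.5]
opening: 0.159
grasp_force: 30.0
```

The lid sits on the threads (TCP at 96.5 mm, so the lid origin is at 51 mm). I'll turn it backward under light pressure.

Call:
play_rows:
  moves:
    - [[0,-0.3,0.4,0,0,-0.1],[0,0,0,0,0,-0.1],[0,0,0,0,0,-0.1],[0,0,0,0,0,0]]

```text
time_s: 11.15
position: [0.5003, -0.1469, 0.0964]
tcp_rot: [[0.815, 0.579, 0.001], [0.579, -0.815, -0.0], [0.001, 0.001, -1.0]]
force: [0.6, 3.8, 6.4]
opening: 0.154
grasp_force: 30.0
```

Call:
play_rows:
  moves:
    - [[0,0,0,0,0,-0.1],[0,0,0,0,0,-0.1],[0,0,0,0,0,0]]

```text
time_s: 11.45
position: [0.5005, -0.1471, 0.0964]
tcp_rot: [[0.684, 0.729, 0.002], [0.729, -0.684, -0.0], [0.001, 0.002, -1.0]]
force: [1.0, 2.5, 5.3]
opening: 0.159
grasp_force: 30.0
```

Now at yaw 46.8°. Continuing.

Call:
play_rows:
  moves:
    - [[0,0,0,0,0,-0.09],[0,0,0,0,0,0]]

```text
time_s: 11.65
position: [0.5006, -0.1471, 0.0964]
tcp_rot: [[0.616, 0.788, 0.002], [0.788, -0.616, -0.0], [0.001, 0.002, -1.0]]
force: [0.8, 3.3, 6.5]
opening: 0.155
grasp_force: 30.0
```

Call:
play_rows:
  moves:
    - [[0,0,0,0,0,-0.09],[0,0,0,0,0,0]]

```text
time_s: 11.85
position: [0.5006, -0.1472, 0.0962]
tcp_rot: [[0.544, 0.839, 0.002], [0.839, -0.544, -0.001], [0.0, 0.002, -1.0]]
force: [0.1, 2.8, 5.5]
opening: 0.161
grasp_force: 30.0
```

Call:
play_rows:
  moves:
    - [[0,0,0,0,0,-0.09],[0,0,0,0,0,0]]

```text
time_s: 12.05
position: [0.5003, -0.1473, 0.0958]
tcp_rot: [[0.468, 0.884, 0.001], [0.884, -0.468, -0.001], [0.0, 0.001, -1.0]]
force: [2.1, 2.5, 2.3]
opening: 0.163
grasp_force: 30.0
```

Call:
play_rows:
  moves:
    - [[0,0,0,0,0,-0.06],[0,0,0,0,0,0]]

```text
time_s: 12.25
position: [0.4997, -0.1471, 0.0953]
tcp_rot: [[0.415, 0.91, -0.0], [0.91, -0.415, -0.0], [-0.0, -0.0, -1.0]]
force: [0.1, 1.7, -1.2]
opening: 0.158
grasp_force: 30.0
```

The pressure has gone and the lid is dropping at yaw 65.5°. I'll feed down without turning.

Call:
play_rows:
  moves:
    - [[0,0,1,0,0,0],[0,0,1,0,0,0],[0,0,0,0,0,0]]

```text
time_s: 12.55
position: [0.4996, -0.147, 0.0933]
tcp_rot: [[0.413, 0.911, -0.0], [0.911, -0.413, 0.0], [-0.0, -0.001, -1.0]]
force: [1.5, 2.2, -3.1]
opening: 0.161
grasp_force: 30.0
```

Call:
play_rows:
  moves:
    - [[0,0,1,0,0,0],[0,0,1,0,0,0],[0,0,1,0,0,0],[0,0,1,0,0,0],[0,0,0,0,0,0]]

```text
time_s: 13.05
position: [0.4997, -0.1471, 0.0895]
tcp_rot: [[0.412, 0.911, -0.0], [0.911, -0.412, 0.0], [-0.0, -0.0, -1.0]]
force: [1.1, 1.7, -2.4]
opening: 0.159
grasp_force: 30.0
```

Call:
play_rows:
  moves:
    - [[0,0,0.7,0,0,0],[0,0,0.7,0,0,0],[0,0,0,0,0,0]]

```text
time_s: 13.35
position: [0.4998, -0.147, 0.0885]
tcp_rot: [[0.412, 0.911, 0.0], [0.911, -0.412, -0.0], [-0.0, 0.0, -1.0]]
force: [0.4, 1.4, 1.7]
opening: 0.161
grasp_force: 30.0
```

It's in the opening (lid origin at 43 mm). Turning forward.

Call:
play_rows:
  moves:
    - [[0,0,0,0,0,0.1],[0,0,0,0,0,0.1],[0,0,0,0,0,0.1],[0,0,0,0,0,0]]

```text
time_s: 13.75
position: [0.4998, -0.147, 0.0884]
tcp_rot: [[0.663, 0.748, 0.0], [0.748, -0.663, 0.0], [0.0, 0.0, -1.0]]
force: [0.9, 3.2, 1.2]
opening: 0.158
grasp_force: 30.0
```

Call:
play_rows:
  moves:
    - [[0,0,0.4,0,0,0.1],[0,0,0.3,0,0,0.05],[0,0,0,0,0,0]]

```text
time_s: 14.05
position: [0.4994, -0.1468, 0.0877]
tcp_rot: [[0.766, 0.643, -0.001], [0.643, -0.766, 0.0], [-0.0, -0.001, -1.0]]
force: [0.1, 2.6, 2.8]
opening: 0.155
grasp_force: 30.0
```

Call:
play_rows:
  moves:
    - [[0,0,0.4,0,0,0.1],[0,0,0.4,0,0,0.1],[0,0,0,0,0,0]]

```text
time_s: 14.35
position: [0.4995, -0.1468, 0.0868]
tcp_rot: [[0.879, 0.477, -0.001], [0.477, -0.879, 0.001], [-0.0, -0.001, -1.0]]
force: [-0.4, 2.7, 2.0]
opening: 0.161
grasp_force: 30.0
```

Call:
play_rows:
  moves:
    - [[0,0,0.4,0,0,0.1],[0,0,0.4,0,0,0.1],[0,0,0,0,0,0]]

```text
time_s: 14.65
position: [0.4994, -0.1467, 0.0859]
tcp_rot: [[0.956, 0.294, -0.001], [0.294, -0.956, 0.001], [-0.001, -0.001, -1.0]]
force: [0.1, 2.8, 2.7]
opening: 0.16
grasp_force: 30.0
```

Call:
play_rows:
  moves:
    - [[0,0,0.4,0,0,0.09],[0,0,0,0,0,0]]

```text
time_s: 14.85
position: [0.4992, -0.1465, 0.0856]
tcp_rot: [[0.978, 0.208, -0.001], [0.208, -0.978, 0.001], [-0.001, -0.001, -1.0]]
force: [-1.3, 4.6, 4.6]
opening: 0.159
grasp_force: 30.0
```

Call:
play_rows:
  moves:
    - [[0,0,0.2,0,0,0.06],[0,0,0,0,0,0]]

```text
time_s: 15.05
position: [0.4993, -0.1463, 0.0855]
tcp_rot: [[0.989, 0.149, -0.001], [0.149, -0.989, 0.001], [-0.001, -0.001, -1.0]]
force: [-1.3, 5.1, 5.5]
opening: 0.158
grasp_force: 30.0
```

The lid is home (TCP 85.5 mm, lid origin 40.0 mm). Releasing.

Call:
play_rows:
  moves:
    - [[0,0,0,0,0,0],[0,0,0,0,0,0],[0,0,0,0,0,0],[0,0,0,0,0,0],[0,0,0,0,0,0]]
  fingers: 0.2

```text
time_s: 15.55
position: [0.5, -0.1474, 0.0853]
tcp_rot: [[0.989, 0.146, 0.0], [0.146, -0.989, -0.0], [0.0, 0.0, -1.0]]
force: [-0.2, 0.2, 0.1]
opening: 0.528
grasp_force: 0.0
```

Call:
play_rows:
  moves:
    - [[0,0,-5,0,0,0],[0,0,-20,0,0,0],[0,0,-40,0,0,0],[0,0,-40,0,0,0],[0,0,0,0,0,0]]

```text
time_s: 16.05
position: [0.5032, -0.1488, 0.1957]
tcp_rot: [[0.989, 0.146, 0.011], [0.146, -0.989, -0.006], [0.01, 0.007, -1.0]]
force: [0.3, 0.1, 0.1]
opening: 0.6
grasp_force: 0.0
```

Call:
play_rows:
  moves:
    - [[-25,0,0,0,0,0],[-25,0,0,0,0,0],[0,0,0,0,0,0],[0,0,0,0,0,0]]

```text
time_s: 16.45
position: [0.4505, -0.1545, 0.1904]
tcp_rot: [[0.99, 0.144, 0.001], [0.144, -0.99, -0.0], [0.001, 0.0, -1.0]]
force: [0.4, 0.1, -0.2]
opening: 0.601
grasp_force: 0.0
```

```bash
python3 look.py w5
```

```text
cam [ 0.5229 -0.1441  0.3406]
pot_lid [(array([257., 134.]), 0.6, array([ 0.4953, -0.1488]))]
lid_bar [(array([255., 134.]), 0.78, array([ 0.4987, -0.1464]))]
pot_stand []
pot_shoulder []
pot_thread []
[ 0.451  -0.1544  0.1902] 8.385814146914699 -0.9999999351400225 [-0.8246 -0.1974  0.12  ] 16.75 [-32.3618  22.943  105.7677   0.0031  51.2688  49.2505]
```

View pics/w5.png

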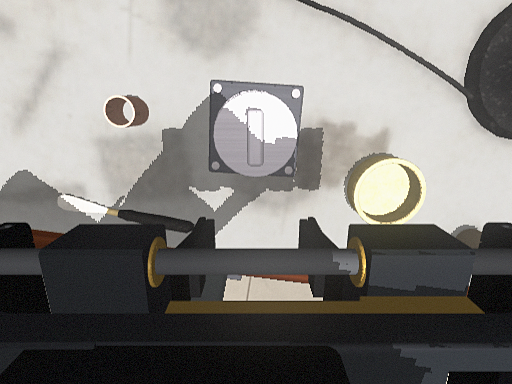

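The lid sits level and centred on the pot at (256,133), and the gripper is clear. The bystanders in view (ring, spatula and flask) look undisturbed. Handing in.

```bash
python3 -c "
from rig import bot;print(bot.hand_in())"
```

```text
the job is handed in; nothing more can be done
None
```

The aluminium lid is screwed home on the pot (origin about 40 mm above the stand's), released with the gripper clear, and the job is handed in at about 17 s; the hand-in returned no verdict.

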